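# Wedge the cupboard door shut

### The job

The catch of the little white cupboard on the worktop no longer holds and its door hangs ajar. Swing the door shut, then push the tapered wooden wedge, thin end first and square to the door, under the door's lower edge until it jams tight and keeps the door shut, and let go of it. Leave the plain wooden block and the other things where they are.

Things in the scene. Friction and masses are not known exactly. Their poses are not given: they have to be found in the camera images.
- wedge: Plain beech wedge, 154 mm long, 36 wide, about 0.13 kg, lying flat. Thick end: upright grip block (heel) 44 long, 36 wide, 44 high; from it a straight ramp 110 long falls from 26 mm high to 4 at the thin end. Origin: on the underside below the heel's centre. x points to the thin end, 132 mm from the origin; z up. It starts with the thin end pointing roughly at the cupboard.
- wedge_toe (a point): Middle of the wedge's thin end, on its underside. Axes as the wedge's.
- door (a joint): Opening angle of the cupboard's door (rad): 0 shut, growing to 1.2; starts 0.35 to 0.7. Upright hinge; the door stays where it is left and is easily pushed (under 1 N at the free edge). It hangs loosely: the door (0.35 kg) lifts up to 6 mm against a spring of 2 N per mm and drops back when released.
- door_low (a point): Point on the outer face of the door at its lower edge, good for the wedge; moves with it. x square to the panel from outside to inside (the door opens to -x), y along the edge towards the hinge, z up. Hinge axis 135 mm along +y and 16 along +x; free edge 70 mm along -y. Ramp and door meet when the thin end is about 55 mm past the outer face; 8 to 20 mm further it is jammed, the push rising to about 8 to 12 N.
- cupboard: White cupboard, fixed, 220 mm wide, 170 deep, top at 195 with a red scraper at the back of it (up to 207). Stands on feet, 28 mm free height below. Origin: centre of its underside on the worktop; x from the door to the back. Door: white panel 205 wide, 163 high, 16 thick, lower edge 15 mm over the worktop, top edge at 178; its pull is flat (4 mm).
- block: Bystander: plain beech block, 70 x 36 x 44 mm, no taper, same wood as the wedge. Origin: centre of its underside, x along its length.
- jar: Bystander: glass storage jar with hinged lid and spring clip, 90 mm across, 120 mm high. Origin: centre of its underside.
- reamer: Bystander: white ceramic reamer plate, 132 mm across with a short spout, ribbed cone 48 mm high. Origin: centre of its underside.
- squeezer: Bystander: aluminium lemon squeezer lying flat, 225 mm long, 76 mm wide, 36 mm high. Origin: under the centre of its cup; the handles run 175 mm to -x.
Mind the look-alikes: they are no part of the job. What is shaped like the wedge but red is not meant.

How it is judged:
By the outcome, as a careful person would: the job done as asked, in the order asked, and still so for the second after the job is handed in, with the robot touching nothing.
It also fails if it takes over 58 s, if anything falls off the work surface, if the arm or the gripper's body presses on something with over 40 N, if the wrist force passes 120 N, or if a joint passes its speed limit or range.

### The arm

A 6-joint arm with a two-finger parallel gripper is mounted at the origin on the work surface. World frame = base frame: x ahead of the robot, y to its left, z up, the work surface at z = 0. Lengths are in m, angles in rad, forces in N, time in s.
With the tool pointing down it reaches from about 0.35 to 0.725 m from the base axis. Payload 4.3 kg.
Tool frame: the origin (TCP) lies at the very end of the fingers, on their centre line; the grasp point (between the pads) lies 19 mm behind it (arm.tcp_to_grasp is the distance from the TCP to the grasp point, in m); z points along the fingers, y is the line along which they close (so a half turn about z gives the same grasp; the last joint's range is limited). The gripper opens to 85 mm and grips with 20 to 120 N. Pads are 22 mm wide; open, the fingers measure 114 mm over their backs; the gripper's body (76 mm by 85 mm) begins 54 mm behind the grasp point. The pads swing forward as they close: fully open they stand 13 mm farther back than shut.
Start: joints at [1.138, 0.377, 0.081, 1.274, 0, 1.46], TCP at [0.182, 0.545, 0.231] pointing down, gripper open.
Joint ranges: [-2.72, 2.72], [-0.84, 1.66], [-1.02, 1.22], [-1.77, 2.12], [-1.37, 1.28], [-3.14, 3.14]. Speed limits (rad/s): [2.57, 2.57, 3.14, 3.14, 3.14, 3.14].

### API

Orientations are given as a rotation vector (axis times angle).
In Python, from rig import sensors, vision, finish_job, arm gives the robot as it stands.
- The arm moves only by the tool send_rows, never from a script. Its argument "deltas" is a list of rows, each an object of numbers: "gripper": the finger opening in mm, from 0 to 85.4; "x", "y", "z": the shift along the tool's x, y, z in mm; "ax", "ay", "az": the turn, a rotation vector about the tool's x, y, z in degrees. A call has 1 to 10 rows; each row shifts and turns the commanded pose from where the row before left it, along the tool's axes as they then stand; what a row does not reach is not made up. A row lasts 1/12 s, in which the tool goes at most 41.7 mm and 7.16 degrees, less where a joint would pass 70% of its speed; a pose out of reach is approached as far as the arm can. A call with a gripper value outside its range is refused whole. The fingers move at their own pace and stop on an object; the grip force is fixed at half the most. Time passes only in rows, so rows that do not move let the fingers close. It gives the time, the measured TCP pose, the force, the opening and the grip force at its end, in the units of the state.
- sensors.get_obs(): the state, without advancing time (a new reading comes with each control period).
- vision.get_image(name): name is "scene" or "side" or "wrist"; returns a dict with "img" (420x560x3 uint8, blue, green, red), "fx", "fy", "cx", "cy" (pixels), "position" and "attitude" of the camera in the world. Camera axes: x right, y up, looking along -z (the intrinsics and any distortion apply to the point x, -y, -z); pixel columns grow to the right and rows downward; lengths in m; the calibration is good to about 2 mm. The wrist camera is an equidistant fisheye: a pixel r from the principal point sees the ray r / f radians off the axis. A picture is of the moment at which its call begins. There is no depth.
- finish_job(): hands the job in; it is judged then, once.
The state is a dict: "t": time; "joints": joint angles; "joint_velocities": joint speeds; "effort": joint torques, N m; "ee_pos": TCP position; "orientation": TCP orientation; "contact_force": force on the tool from outside, world axes, zero at the start; "wrist_torque": the same for the moment, N m; "grip_width": finger opening in m; "grasp_force": force on a finger pad.
Only numpy, scipy, OpenCV 4.12 (cv2) and the standard library are available. Lean on these libraries where they do the work, as an engineer would, in place of code of your own. Each camera call takes 0.05 s, during which the arm holds its last target. There are 200 camera calls.

## Working session

There is one attempt and no reset: what is moved stays moved. The work goes in short steps, Python scripts to look and compute and a tool call to move; the robot and the scene stay as the last step left them, time stands still between calls to the robot, and variables do not carry over. Pictures are saved under pics/ and viewed, at most 10 in all, crops included, and the job is handed in when it is done.

Besides the shell and the picture viewer there is one more tool, called after "Emit:" as name(argument=value, ...) on one line, values as JSON. send_rows: Moves the arm, as the interface text tells. Its arguments: {"type":"object","properties":{"deltas":{"type":"array"}},"required":["deltas"]}

```bash
mkdir -p pics; ls; cat > h.py <<'E'
import numpy as np, cv2
from scipy.spatial.transform import Rotation as R
from rig import sensors, vision, arm
def snap(n,f):
    d=vision.get_image(n); cv2.imwrite('pics/'+f+'.png',d['img']); np.save('pics/'+f+'.npy',{k:v for k,v in d.items() if k!='img'},allow_pickle=True); return d
def att(c):
    a=np.array(c['attitude'],float)
    return R.from_rotvec(a) if a.size==3 else (R.from_matrix(a) if a.size==9 else R.from_quat(a))
def ray(f,u,v,fish=False):
    c=np.load('pics/'+f+'.npy',allow_pickle=True).item()
    x=(u-c['cx'])/c['fx'];y=(v-c['cy'])/c['fy']
    if fish:
        r=np.hypot(x,y)+1e-9; p=np.array([np.sin(r)*x/r,np.sin(r)*y/r,np.cos(r)])
    else: p=np.array([x,y,1])
    return np.array(c['position']),att(c).apply([p[0],-p[1],-p[2]])
def atz(f,u,v,z,fish=False):
    o,d=ray(f,u,v,fish); return np.round(o+d*(z-o[2])/d[2],4)
def proj(f,P,fish=False):
    c=np.load('pics/'+f+'.npy',allow_pickle=True).item()
    p=att(c).inv().apply(np.array(P)-c['position']); x,y,z=p[0],-p[1],-p[2]
    if fish:
        q=np.hypot(x,y); t=np.arctan2(q,z); x,y=x/q*t,y/q*t
    else: x,y=x/z,y/z
    return np.round([c['cx']+c['fx']*x,c['cy']+c['fy']*y],1)
E
python3 - <<'E'
from h import *
a=[]
for n in ('scene','side','wrist'):
    d=snap(n,n+'0'); print({k:v for k,v in d.items() if k!='img'})
    a.append(d['img'])
z=np.zeros_like(a[0])
cv2.imwrite('pics/m.png',cv2.resize(np.vstack([np.hstack(a[:2]),np.hstack([a[2],z])]),(800,600)))
print(sensors.get_obs())
E
```

```text
pics
{'fx': 454.6776121219723, 'fy': 454.6776121219723, 'cx': 273.82439739144303, 'cy': 209.58374288311703, 'position': array([0.16504223, 0.28508886, 1.22569033]), 'attitude': array([ 0.22390537, -0.5217741 , -2.29174871])}
{'fx': 449.78973104547714, 'fy': 449.78973104547714, 'cx': 276.7081070584481, 'cy': 209.4759107144326, 'position': array([ 0.57043556, -0.76082636,  0.84677342]), 'attitude': array([ 0.67207522, -0.0219204 , -0.05534755])}
{'fx': 325.19226210127806, 'fy': 325.19226210127806, 'cx': 282.8348563787644, 'cy': 208.80501127505102, 'position': array([0.11284765, 0.5691012 , 0.37383713]), 'attitude': array([-0.2551741 , -0.18161523,  1.23928609])}
{'t': 0.15, 'joints': array([ 1.13770282e+00,  3.77888491e-01,  7.99757265e-02,  1.27441255e+00,
       -3.08959021e-05,  1.46049090e+00]), 'joint_velocities': array([ 0.00115407, -0.00339759,  0.00488272,  0.00020151, -0.00078988,
        0.00052727]), 'effort': array([ 1.00773559e-03, -4.64034677e+01,  2.70170242e+01,  1.38839608e-02,
       -3.61239324e-05,  2.87351092e-06]), 'ee_pos': array([0.18219746, 0.54485686, 0.23059602]), 'orientation': array([-5.04774654e-01, -3.10038876e+00,  2.32636992e-03]), 'contact_force': array([-0.31050488, -0.82696823,  0.44070391]), 'wrist_torque': array([-0.03048712,  0.00546489, -0.0210598 ]), 'grasp_force': 0.0, 'grip_width': 0.08547176095486801}
```

View pics/scene0.png

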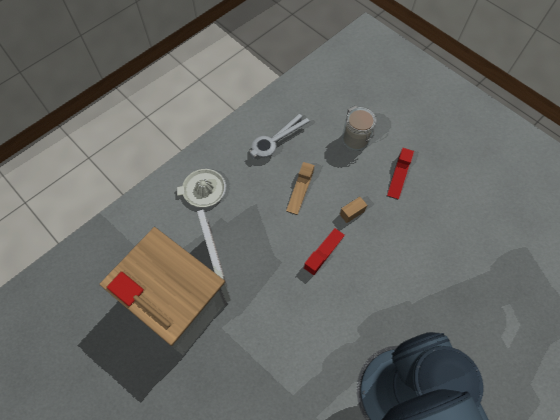

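View pics/side0.png

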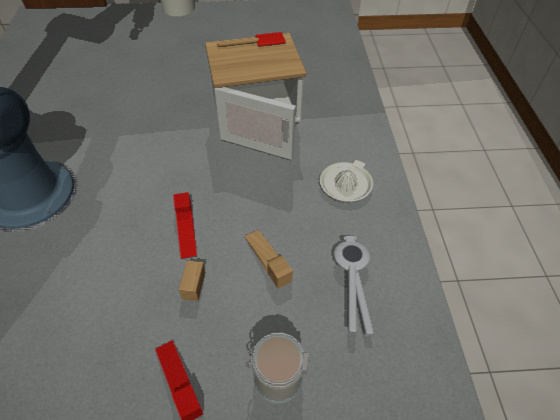

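Scene: beech wedge with heel at (306,170) and thin end at (293,212), plain block at (353,209), red wedge-shaped things at (324,252) and (401,173). The beech one with a ramp fits; the block has no taper and the red ones are excluded. The door runs from about (200,212) at the free edge to (224,297) at the hinge. I'll check it in an enlarged crop.

```bash
python3 - <<'E'
from h import *
a=cv2.imread('pics/scene0.png'); b=cv2.imread('pics/side0.png')
c1=cv2.resize(a[155:225,270:370],(800,560)[0:2] and (400,280),interpolation=cv2.INTER_CUBIC)
c2=cv2.resize(b[220:290,230:330],(400,280),interpolation=cv2.INTER_CUBIC)
c3=cv2.resize(a[195:315,150:250],(400,320) and (267,320),interpolation=cv2.INTER_CUBIC)
c4=cv2.resize(b[70:170,190:320],(416,320),interpolation=cv2.INTER_CUBIC)
M=np.zeros((600,800,3),np.uint8); M[:280,:400]=c1;M[:280,400:]=c2;M[280:,:267]=c3;M[280:,384:]=c4
cv2.imwrite('pics/crop.png',M)
E
```

```text
(no output)
```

View pics/crop.png

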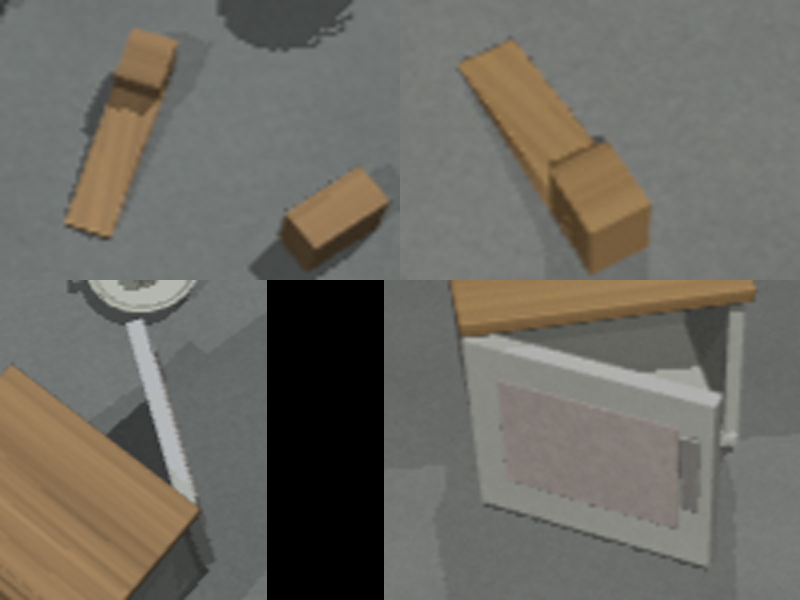

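The crop confirms it: the ramped beech wedge (upper left, toe towards the cupboard) is the one meant, and the untapered block stays. Door corners can be read off as well.

```bash
python3 - <<'E'
from h import *
s,d='scene0','side0'
for n,l in dict(heel=[(s,306.7,170.5,.044),(d,279.75,267,.044)],toe=[(s,292.1,212.8,.004),(d,251.4,233.4,.004)],
 dfree=[(s,204.4,210,.178),(d,294.4,112,.178),(d,290.6,159.7,.015)],dhinge=[(s,223.1,277.5,.178),(d,215.3,90,.178),(d,221.6,139.7,.015)],
 cupF=[(s,154.5,229.5,.195),(d,305.9,75.6,.195)],cupH=[(s,224.3,280,.195),(d,212.2,85.6,.195)],cupB=[(s,101,287,.195),(s,172,345,.195)],
 reamer=[(s,204,189,.02),(d,347,185,.02)],block=[(s,353,209,.044),(d,193,272,.044)],redA=[(s,338,237,.044),(s,312,268,.02)],squ=[(s,263,146,.03)],jar=[(s,360,120,.12),(d,278,358,.12)]).items():
  print(n,[atz(*x).tolist() for x in l])
print(proj(s,[.182,.545,.23]),[ (k,getattr(arm,k)) for k in dir(arm) if k[0]!='_'])
E
```

```text
heel [[0.6005, -0.2703, 0.044], [0.607, -0.2753, 0.044]]
toe [[0.5439, -0.1535, 0.004], [0.5494, -0.158, 0.004]]
dfree [[0.6516, 0.0644, 0.178], [0.6604, 0.054, 0.178], [0.6566, 0.0627, 0.015]]
dhinge [[0.4839, 0.148, 0.178], [0.4769, 0.1461, 0.178], [0.4768, 0.1485, 0.015]]
cupF [[0.6885, 0.1909, 0.195], [0.6973, 0.1678, 0.195]]
cupH [[0.4722, 0.1522, 0.195], [0.4715, 0.1404, 0.195]]
cupB [[0.6591, 0.3695, 0.195], [0.4412, 0.3327, 0.195]]
reamer [[0.7794, -0.0134, 0.02], [0.7877, -0.0369, 0.02]]
block [[0.4179, -0.2739, 0.044], [0.4285, -0.277, 0.044]]
redA [[0.3891, -0.1785, 0.044], [0.3811, -0.0677, 0.02]]
squ [[0.7626, -0.2424, 0.03]]
jar [[0.5834, -0.4737, 0.12], [0.5899, -0.4934, 0.12]]
[165.4 531.5] [('MotionError', <class 'rig.MotionError'>), ('tcp_to_grasp', 0.0187)]
```

Emit:
send_rows(deltas=[{"az": 6.9,"z": -6,"gripper": 0},{"az": 6.9,"z": -6,"gripper": 0},{"az": 6.9,"z": -6,"gripper": 0},{"az": 6.9,"z": -6,"gripper": 0},{"az": 6.9,"z": -6,"gripper": 0},{"az": 6.9,"z": -6,"gripper": 0},{"az": 6.9,"z": -6,"gripper": 0},{"az": 6.9,"z": -6,"gripper": 0},{"az": 6.8,"z": -6,"gripper": 0},{"gripper": 0}])

```text
schema error: expected keys gripper, x, y, z, ax, ay, az
```

Emit:
send_rows(deltas=[{"x": -30,"y": 17},{"x": -30,"y": 17},{"x": -30,"y": 17},{"x": -30,"y": 17},{"x": -30,"y": 17},{"x": -30,"y": 17},{"x": -30,"y": 17},{"x": -30,"y": 17},{"x": -30,"y": 17},{"x": -30,"y": 17}])

```text
schema error: expected keys gripper, x, y, z, ax, ay, az
```

Emit:
send_rows(deltas=[{"x": -30,"y": 17},{"x": -30,"y": 17},{"x": -30,"y": 17},{"x": -30,"y": 17},{"x": -30,"y": 17},{"x": -30,"y": 17},{"x": -30,"y": 17},{"x": -30,"y": 17},{"x": -30,"y": 17},{"x": -30,"y": 17}])

```text
schema error: expected keys gripper, x, y, z, ax, ay, az
```

All keys are needed.

Emit:
send_rows(deltas=[{"gripper": 0,"x": 0,"y": 0,"z": -6,"ax": 0,"ay": 0,"az": 6.9},{"gripper": 0,"x": 0,"y": 0,"z": -6,"ax": 0,"ay": 0,"az": 6.9},{"gripper": 0,"x": 0,"y": 0,"z": -6,"ax": 0,"ay": 0,"az": 6.9},{"gripper": 0,"x": 0,"y": 0,"z": -6,"ax": 0,"ay": 0,"az": 6.9},{"gripper": 0,"x": 0,"y": 0,"z": -6,"ax": 0,"ay": 0,"az": 6.9},{"gripper": 0,"x": 0,"y": 0,"z": -6,"ax": 0,"ay": 0,"az": 6.9},{"gripper": 0,"x": 0,"y": 0,"z": -6,"ax": 0,"ay": 0,"az": 6.9},{"gripper": 0,"x": 0,"y": 0,"z": -6,"ax": 0,"ay": 0,"az": 6.9},{"gripper": 0,"x": 0,"y": 0,"z": -6,"ax": 0,"ay": 0,"az": 6.8},{"gripper": 0,"x": 0,"y": 0,"z": 0,"ax": 0,"ay": 0,"az": 0}])

```text
t: 0.98
ee_pos: [0.1826, 0.5457, 0.2862]
orientation: [-2.032, -2.396, -0.002]
contact_force: [0.6, 0.3, 0.4]
grip_width: 0.0003
grasp_force: 0.0
```

Emit:
send_rows(deltas=[{"gripper": 0,"x": -30,"y": 17,"z": 0,"ax": 0,"ay": 0,"az": 0},{"gripper": 0,"x": -30,"y": 17,"z": 0,"ax": 0,"ay": 0,"az": 0},{"gripper": 0,"x": -30,"y": 17,"z": 0,"ax": 0,"ay": 0,"az": 0},{"gripper": 0,"x": -30,"y": 17,"z": 0,"ax": 0,"ay": 0,"az": 0},{"gripper": 0,"x": -30,"y": 17,"z": 0,"ax": 0,"ay": 0,"az": 0},{"gripper": 0,"x": -30,"y": 17,"z": 0,"ax": 0,"ay": 0,"az": 0},{"gripper": 0,"x": -30,"y": 17,"z": 0,"ax": 0,"ay": 0,"az": 0},{"gripper": 0,"x": -30,"y": 17,"z": 0,"ax": 0,"ay": 0,"az": 0},{"gripper": 0,"x": -30,"y": 17,"z": 0,"ax": 0,"ay": 0,"az": 0},{"gripper": 0,"x": -30,"y": 17,"z": 0,"ax": 0,"ay": 0,"az": 0}])

```text
t: 1.82
ee_pos: [0.4001, 0.2759, 0.2849]
orientation: [-2.025, -2.401, 0.001]
contact_force: [0.2, 1.0, -0.3]
grip_width: 0.0001
grasp_force: 0.0
```

Emit:
send_rows(deltas=[{"gripper": 0,"x": -30,"y": 17,"z": 0,"ax": 0,"ay": 0,"az": 0},{"gripper": 0,"x": -30,"y": 17,"z": 0,"ax": 0,"ay": 0,"az": 0},{"gripper": 0,"x": -30,"y": 17,"z": 0,"ax": 0,"ay": 0,"az": 0},{"gripper": 0,"x": -30,"y": 17,"z": 0,"ax": 0,"ay": 0,"az": 0},{"gripper": 0,"x": -30,"y": 17,"z": 0,"ax": 0,"ay": 0,"az": 0},{"gripper": 0,"x": -30,"y": 17,"z": 0,"ax": 0,"ay": 0,"az": 0},{"gripper": 0,"x": -30,"y": 17,"z": 0,"ax": 0,"ay": 0,"az": 0},{"gripper": 0,"x": -30,"y": 17,"z": 0,"ax": 0,"ay": 0,"az": 0},{"gripper": 0,"x": -30,"y": 17,"z": 0,"ax": 0,"ay": 0,"az": 0},{"gripper": 0,"x": -30,"y": 17,"z": 0,"ax": 0,"ay": 0,"az": 0}])

```text
t: 2.65
ee_pos: [0.6174, 0.0082, 0.2846]
orientation: [-2.025, -2.401, 0.0]
contact_force: [0.9, 0.7, 1.2]
grip_width: 0.0002
grasp_force: 0.0
```

Emit:
send_rows(deltas=[{"gripper": 0,"x": 0,"y": 0,"z": 35,"ax": 0,"ay": 0,"az": 0},{"gripper": 0,"x": 0,"y": 0,"z": 35,"ax": 0,"ay": 0,"az": 0},{"gripper": 0,"x": 0,"y": 0,"z": 35,"ax": 0,"ay": 0,"az": 0},{"gripper": 0,"x": 0,"y": 0,"z": 33,"ax": 0,"ay": 0,"az": 0},{"gripper": 0,"x": 20,"y": 0,"z": 0,"ax": 0,"ay": 0,"az": 0},{"gripper": 0,"x": 15,"y": 0,"z": 0,"ax": 0,"ay": 0,"az": 0},{"gripper": 0,"x": 10,"y": 0,"z": 0,"ax": 0,"ay": 0,"az": 0},{"gripper": 0,"x": 10,"y": 0,"z": 0,"ax": 0,"ay": 0,"az": 0}])

```text
t: 3.32
ee_pos: [0.6085, 0.0651, 0.1485]
orientation: [2.026, 2.399, 0.002]
contact_force: [0.4, -1.1, 0.5]
grip_width: -0.0001
grasp_force: 0.0
```

Emit:
send_rows(deltas=[{"gripper": 0,"x": 8,"y": 0,"z": 0,"ax": 0,"ay": 0,"az": 0},{"gripper": 0,"x": 8,"y": 0,"z": 0,"ax": 0,"ay": 0,"az": 0},{"gripper": 0,"x": 8,"y": 0,"z": 0,"ax": 0,"ay": 0,"az": 0},{"gripper": 0,"x": 8,"y": 0,"z": 0,"ax": 0,"ay": 0,"az": 0},{"gripper": 0,"x": 8,"y": 0,"z": 0,"ax": 0,"ay": 0,"az": 0},{"gripper": 0,"x": 8,"y": 0,"z": 0,"ax": 0,"ay": 0,"az": 0},{"gripper": 0,"x": 8,"y": 0,"z": 0,"ax": 0,"ay": 0,"az": 0},{"gripper": 0,"x": 8,"y": 0,"z": 0,"ax": 0,"ay": 0,"az": 0},{"gripper": 0,"x": 8,"y": 0,"z": 0,"ax": 0,"ay": 0,"az": 0},{"gripper": 0,"x": 8,"y": 0,"z": 0,"ax": 0,"ay": 0,"az": 0}])

```text
t: 4.15
ee_pos: [0.5944, 0.1436, 0.1473]
orientation: [2.03, 2.398, 0.0]
contact_force: [0.5, -0.9, 0.4]
grip_width: -0.0001
grasp_force: 0.3
```

Emit:
send_rows(deltas=[{"gripper": 0,"x": 3,"y": 0,"z": 0,"ax": 0,"ay": 0,"az": 0},{"gripper": 0,"x": 3,"y": 0,"z": 0,"ax": 0,"ay": 0,"az": 0},{"gripper": 0,"x": 2,"y": 0,"z": 0,"ax": 0,"ay": 0,"az": 0}])

```text
t: 4.4
ee_pos: [0.5931, 0.1511, 0.1473]
orientation: [-2.029, -2.398, 0.0]
contact_force: [-0.3, -1.2, 0.3]
grip_width: 0.0001
grasp_force: 0.2
```

```bash
python3 - <<'E'
from h import *
a=snap('scene','scene1')['img'];b=snap('side','side1')['img'];w=snap('wrist','wrist1')['img']
M=np.zeros((600,800,3),np.uint8)
M[:300,:400]=cv2.resize(a[190:290,110:243],(400,300),interpolation=cv2.INTER_CUBIC)
M[:300,400:]=cv2.resize(b[60:160,190:323],(400,300),interpolation=cv2.INTER_CUBIC)
M[300:,:400]=cv2.resize(w,(400,300))
cv2.imwrite('pics/c1.png',M)
E
```

```text
(no output)
```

View pics/c1.png

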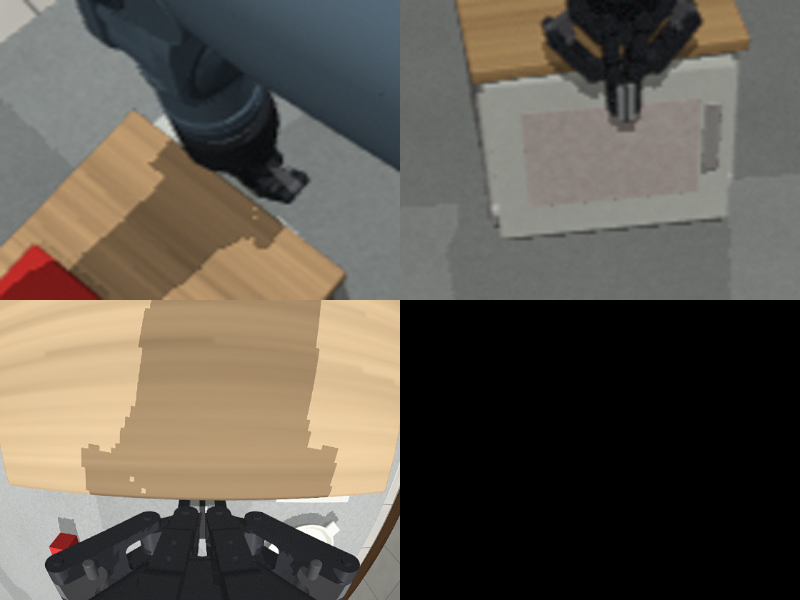

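The side view shows the door nearly shut, with a small gap left at the free edge. I'll push until the force rises.

Emit:
send_rows(deltas=[{"gripper": 0,"x": 2,"y": 0,"z": 0,"ax": 0,"ay": 0,"az": 0},{"gripper": 0,"x": 2,"y": 0,"z": 0,"ax": 0,"ay": 0,"az": 0},{"gripper": 0,"x": 2,"y": 0,"z": 0,"ax": 0,"ay": 0,"az": 0}])

```text
t: 4.8
ee_pos: [0.5923, 0.1565, 0.1473]
orientation: [2.03, 2.397, -0.0]
contact_force: [0.7, -5.5, 0.1]
grip_width: -0.0002
grasp_force: 0.0
```

Emit:
send_rows(deltas=[{"gripper": 0,"x": 2,"y": 0,"z": 0,"ax": 0,"ay": 0,"az": 0},{"gripper": 0,"x": 0,"y": 0,"z": 0,"ax": 0,"ay": 0,"az": 0}])

```text
t: 4.97
ee_pos: [0.5924, 0.1563, 0.1474]
orientation: [2.029, 2.393, -0.005]
contact_force: [1.0, -7.7, 1.1]
grip_width: 0.0004
grasp_force: 0.0
```

Emit:
send_rows(deltas=[{"gripper": 0,"x": -30,"y": 0,"z": 0,"ax": 0,"ay": 0,"az": 0},{"gripper": 0,"x": -40,"y": 0,"z": -20,"ax": 0,"ay": 0,"az": 0},{"gripper": 85,"x": -40,"y": 0,"z": -20,"ax": 0,"ay": 0,"az": 0},{"gripper": 85,"x": -40,"y": 0,"z": 0,"ax": 0,"ay": 0,"az": 0},{"gripper": 85,"x": -40,"y": 0,"z": 0,"ax": 0,"ay": 0,"az": 0},{"gripper": 85,"x": -40,"y": 0,"z": 0,"ax": 0,"ay": 0,"az": -3.4},{"gripper": 85,"x": -40,"y": 0,"z": 0,"ax": 0,"ay": 0,"az": -3.4},{"gripper": 85,"x": -40,"y": 0,"z": 0,"ax": 0,"ay": 0,"az": -3.4},{"gripper": 85,"x": -40,"y": 0,"z": 0,"ax": 0,"ay": 0,"az": -3.2},{"gripper": 85,"x": -30,"y": 0,"z": 0,"ax": 0,"ay": 0,"az": -3}])

```text
t: 5.8
ee_pos: [0.6744, -0.2088, 0.1845]
orientation: [1.666, 2.663, -0.0]
contact_force: [0.1, 0.5, 0.2]
grip_width: 0.085
grasp_force: 0.0
```

```bash
python3 - <<'E'
from h import *
w=snap('wrist','wrist2')['img'];b=snap('side','side2')['img'];a=snap('scene','scene2')['img']
M=np.zeros((600,800,3),np.uint8)
M[:300,:400]=cv2.resize(w,(400,300))
M[:300,400:]=cv2.resize(b[60:160,190:323],(400,300),interpolation=cv2.INTER_CUBIC)
M[300:,:400]=cv2.resize(w[270:420,180:380],(400,300),interpolation=cv2.INTER_CUBIC)
M[300:,400:]=cv2.resize(a[190:290,110:243],(400,300),interpolation=cv2.INTER_CUBIC)
cv2.imwrite('pics/c2.png',M)
for p in ([.604,-.273,.044],[.5465,-.156,.004]): print(proj('wrist2',p,True))
E
```

```text
[186.2 223.9]
[190.3  87.1]
```

View pics/c2.png

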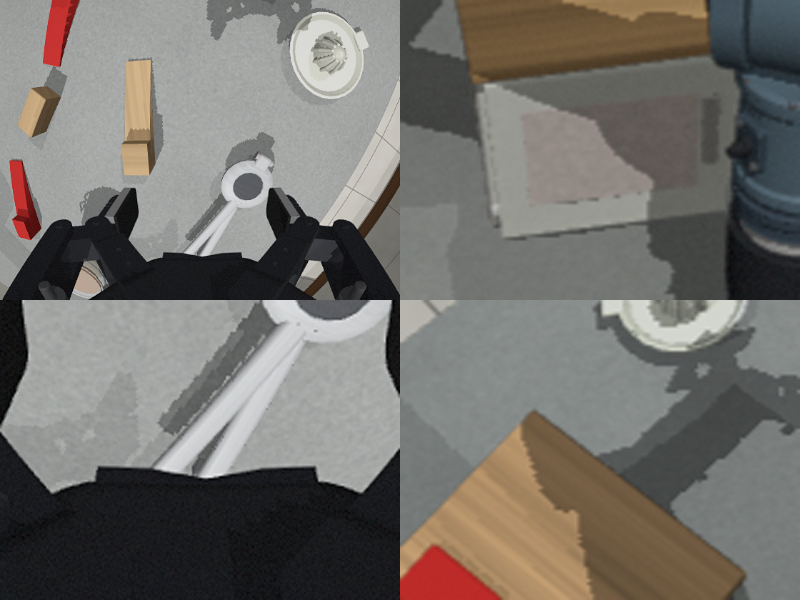

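The door is shut: its face is now parallel to the cupboard front. In the wrist view the wedge shows its heel top at (192,224) and toe at (195,85).

```bash
python3 - <<'E'
from h import *
for p in ((191.5,224,.044),(195.5,85,.004),(190,202,.044),(209,202,.044)): print(atz('wrist2',*p,True))
A,B=atz('side1',224.3,139.3,.015),atz('side1',299,132.7,.015); print('door',A,B,np.degrees(np.arctan2(*(B-A)[1::-1])))
h=atz('wrist2',191.5,224,.044,True);t=atz('wrist2',195.5,85,.004,True)
print(np.degrees(np.arctan2(*(t-h)[1::-1])),np.hypot(*(t-h)[:2]))
o=sensors.get_obs(); m=R.from_rotvec(o['orientation']); print('heel in tool mm',m.inv().apply(h-o['ee_pos'])*1e3, m.as_matrix().round(3).tolist())
E
```

```text
[ 0.6088 -0.2707  0.044 ]
[ 0.5507 -0.152   0.004 ]
[ 0.5997 -0.251   0.044 ]
[ 0.6162 -0.243   0.044 ]
door [0.484  0.1496 0.015 ] [0.6876 0.1647 0.015 ] 4.241577686072338
116.08032687438458 0.13215634680180896
heel in tool mm [-28.35369527 -86.4624281  139.39462844] [[-0.434, 0.901, -0.0], [0.901, 0.434, 0.001], [0.001, -0.0, -1.0]]
```

Emit:
send_rows(deltas=[{"gripper": 85,"x": -9,"y": -29,"z": 0,"ax": 0,"ay": 0,"az": 0},{"gripper": 85,"x": -9,"y": -29,"z": 0,"ax": 0,"ay": 0,"az": 0},{"gripper": 85,"x": -9,"y": -29,"z": 0,"ax": 0,"ay": 0,"az": 0},{"gripper": 85,"x": 0,"y": 0,"z": 35,"ax": 0,"ay": 0,"az": 0},{"gripper": 85,"x": 0,"y": 0,"z": 35,"ax": 0,"ay": 0,"az": 0},{"gripper": 85,"x": 0,"y": 0,"z": 35,"ax": 0,"ay": 0,"az": 0},{"gripper": 85,"x": 0,"y": 0,"z": 35,"ax": 0,"ay": 0,"az": 0},{"gripper": 85,"x": 0,"y": 0,"z": 25,"ax": 0,"ay": 0,"az": 0},{"gripper": 85,"x": 0,"y": 0,"z": 11,"ax": 0,"ay": 0,"az": 0},{"gripper": 85,"x": 0,"y": 0,"z": 0,"ax": 0,"ay": 0,"az": 0}])

```text
t: 6.78
ee_pos: [0.6052, -0.2648, 0.0055]
orientation: [-1.662, -2.658, -0.0]
contact_force: [-0.9, 0.6, 0.1]
grip_width: 0.0852
grasp_force: 0.0
```

Emit:
send_rows(deltas=[{"gripper": 30,"x": 0,"y": 0,"z": 0,"ax": 0,"ay": 0,"az": 0},{"gripper": 30,"x": 0,"y": 0,"z": 0,"ax": 0,"ay": 0,"az": 0},{"gripper": 30,"x": 0,"y": 0,"z": 0,"ax": 0,"ay": 0,"az": 0},{"gripper": 30,"x": 0,"y": 0,"z": 0,"ax": 0,"ay": 0,"az": 0},{"gripper": 30,"x": 0,"y": 0,"z": 0,"ax": 0,"ay": 0,"az": 0},{"gripper": 30,"x": 0,"y": 0,"z": 0,"ax": 0,"ay": 0,"az": 0}])

```text
t: 7.28
ee_pos: [0.6096, -0.2689, 0.0111]
orientation: [1.665, 2.659, 0.0]
contact_force: [-0.1, -1.1, 6.3]
grip_width: 0.0352
grasp_force: 60.1
```

Emit:
send_rows(deltas=[{"gripper": 30,"x": 0,"y": 0,"z": -15,"ax": 0,"ay": 0,"az": 0},{"gripper": 30,"x": 0,"y": 0,"z": -5,"ax": 0,"ay": 0,"az": 5.4},{"gripper": 30,"x": 0,"y": 0,"z": 0,"ax": 0,"ay": 0,"az": 5.4},{"gripper": 30,"x": 0,"y": 0,"z": 0,"ax": 0,"ay": 0,"az": 5.4},{"gripper": 30,"x": 30,"y": 10,"z": 0,"ax": 0,"ay": 0,"az": 0},{"gripper": 30,"x": 40,"y": 14,"z": 0,"ax": 0,"ay": 0,"az": 0},{"gripper": 30,"x": 40,"y": 14,"z": 0,"ax": 0,"ay": 0,"az": 0},{"gripper": 30,"x": 40,"y": 14,"z": 0,"ax": 0,"ay": 0,"az": 0},{"gripper": 30,"x": 40,"y": 14,"z": 0,"ax": 0,"ay": 0,"az": 0},{"gripper": 30,"x": 30,"y": 11,"z": 0,"ax": 0,"ay": 0,"az": 0}])

```text
t: 8.12
ee_pos: [0.6464, -0.0374, 0.0291]
orientation: [-2.024, -2.403, -0.002]
contact_force: [1.6, -0.2, -1.8]
grip_width: 0.0355
grasp_force: 59.3
```

Emit:
send_rows(deltas=[{"gripper": 30,"x": 20,"y": 2,"z": 0,"ax": 0,"ay": 0,"az": 0},{"gripper": 30,"x": 20,"y": 0,"z": 0,"ax": 0,"ay": 0,"az": 0},{"gripper": 30,"x": 0,"y": 0,"z": 0,"ax": 0,"ay": 0,"az": 0}])

```text
t: 8.37
ee_pos: [0.6407, 0.0034, 0.0288]
orientation: [-2.019, -2.405, -0.002]
contact_force: [-1.1, -0.7, -0.7]
grip_width: 0.0353
grasp_force: 59.3
```

```bash
python3 - <<'E'
from h import *
w=snap('wrist','wrist3')['img'];b=snap('side','side3')['img']
M=np.zeros((600,800,3),np.uint8)
M[:,:400]=cv2.resize(w[60:360,180:380],(400,600),interpolation=cv2.INTER_CUBIC)
M[:300,400:]=cv2.resize(b[60:210,180:380],(400,300),interpolation=cv2.INTER_CUBIC)
M[300:,400:]=cv2.resize(w,(400,300))
cv2.imwrite('pics/c3.png',M)
E
```

```text
(no output)
```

View pics/c3.png

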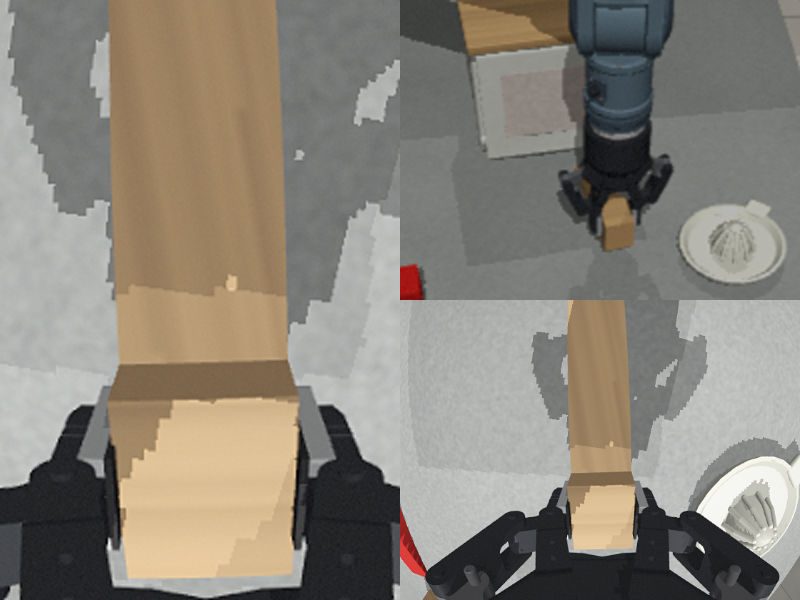

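The wedge is held squarely in the pads, with a small tilt to check. The door isn't in the wrist view, so I'll fit the door and cupboard edges to get the angle.

```bash
python3 - <<'E'
from h import *
def fit(f,p,q,z,fish=False,w=5,ends=.06):
    g=cv2.GaussianBlur(cv2.cvtColor(cv2.imread(f'pics/{f}.png'),cv2.COLOR_BGR2GRAY),(0,0),.7).astype(np.float32)
    p,q=np.array(p,float),np.array(q,float);d=(q-p)/np.linalg.norm(q-p);n=np.array([-d[1],d[0]]);P=[]
    s=np.arange(-w,w+.01,.25)
    for t in np.linspace(ends,1-ends,60):
        c=p+(q-p)*t; x=(c+s[:,None]*n).astype(np.float32)
        v=cv2.remap(g,x[:,0].copy(),x[:,1].copy(),cv2.INTER_LINEAR).ravel(); k=np.argmax(abs(np.gradient(v)))
        P.append(atz(f,*x[k],z(t) if callable(z) else z,fish)[:2])
    P=np.array(P,np.float32); vx,vy,x0,y0=cv2.fitLine(P,cv2.DIST_HUBER,0,.001,.001).ravel()
    r=abs((P-[x0,y0])@[-vy,vx]); print(f,p,'ang %.2f'%np.degrees(np.arctan(vy/vx)),'pt',x0.round(4),y0.round(4),'med res mm %.2f'%(np.median(r)*1e3))
fit('scene2',(154.6,227),(224.7,281.9),.195,w=4)
fit('scene0',(154.6,227),(224.7,281.9),.195,w=4)
fit('side0',(212.2,86),(305.9,75.6),.195,w=4)
fit('side1',(224.5,139.3),(299,132.7),.015,w=4)
fit('side2',(224.5,139.3),(270,135.2),.015,w=4)
# wedge edges in wrist3; lift .018 ; ramp top 22..~75 mm: use rows 60..240
fit('wrist3',(234,60),(239,238),lambda t:.018+.011+.015*t,True,w=4)
fit('wrist3',(318,60),(323.5,238),lambda t:.018+.011+.015*t,True,w=4)
for u in (239,300.5+23.5): print(atz('wrist3',u,239,.044,True))
for a,b in (((234,260),(329,260)),((242,348),(326,348))): print(atz('wrist3',*a,.062,True),atz('wrist3',*b,.062,True))
o=sensors.get_obs();print(o['ee_pos'],R.from_rotvec(o['orientation']).as_matrix()[:,0])
E
```

```text
scene2 [154.6 227. ] ang 8.65 pt 0.5712 0.1662 med res mm 0.85
scene0 [154.6 227. ] ang 9.46 pt 0.5843 0.1697 med res mm 0.48
side0 [212.2  86. ] ang 8.90 pt 0.6097 0.1667 med res mm 1.05
side1 [224.5 139.3] ang 4.72 pt 0.6214 0.1632 med res mm 0.77
side2 [224.5 139.3] ang 7.51 pt 0.5458 0.16 med res mm 0.75
wrist3 [234.  60.] ang -78.90 pt 0.612 0.0543 med res mm 0.22
wrist3 [318.  60.] ang -78.29 pt 0.6475 0.0631 med res mm 0.10
[0.6192 0.022  0.044 ]
[0.655  0.0284 0.044 ]
[0.6197 0.0208 0.062 ] [0.655 0.027 0.062]
[ 0.6278 -0.0223  0.062 ] [ 0.6642 -0.0159  0.062 ]
[ 6.41413979e-01 -3.09546603e-04  2.88767723e-02] [-1.70020709e-01  9.85440423e-01 -3.63709490e-04]
```

Emit:
send_rows(deltas=[{"gripper": 30,"x": 0,"y": 2,"z": 0,"ax": 0,"ay": 0,"az": 2.0},{"gripper": 30,"x": 0,"y": 0,"z": 9,"ax": 0,"ay": 0,"az": 0},{"gripper": 30,"x": 0,"y": 0,"z": 6,"ax": 0,"ay": 0,"az": 0},{"gripper": 30,"x": 0,"y": 0,"z": 2,"ax": 0,"ay": 0,"az": 0},{"gripper": 30,"x": 0,"y": 0,"z": 0,"ax": 0,"ay": 0,"az": 0}])

```text
t: 8.88
ee_pos: [0.6431, -0.0016, 0.0111]
orientation: [-2.068, -2.365, 0.001]
contact_force: [0.1, -1.4, 0.7]
grip_width: 0.0353
grasp_force: 59.4
```

Emit:
send_rows(deltas=[{"gripper": 30,"x": 10,"y": 0,"z": 0,"ax": 0,"ay": 0,"az": 0},{"gripper": 30,"x": 10,"y": 0,"z": 0,"ax": 0,"ay": 0,"az": 0},{"gripper": 30,"x": 10,"y": 0,"z": 0,"ax": 0,"ay": 0,"az": 0},{"gripper": 30,"x": 10,"y": 0,"z": 0,"ax": 0,"ay": 0,"az": 0},{"gripper": 30,"x": 10,"y": 0,"z": 0,"ax": 0,"ay": 0,"az": 0},{"gripper": 30,"x": 10,"y": 0,"z": 0,"ax": 0,"ay": 0,"az": 0}])

```text
t: 9.38
ee_pos: [0.6349, 0.0604, 0.0114]
orientation: [-2.066, -2.366, 0.0]
contact_force: [0.3, 0.1, -1.1]
grip_width: 0.0357
grasp_force: 59.4
```

Emit:
send_rows(deltas=[{"gripper": 30,"x": 8,"y": 0,"z": 0,"ax": 0,"ay": 0,"az": 0},{"gripper": 30,"x": 8,"y": 0,"z": 0,"ax": 0,"ay": 0,"az": 0},{"gripper": 30,"x": 6,"y": 0,"z": 0,"ax": 0,"ay": 0,"az": 0},{"gripper": 30,"x": 0,"y": 0,"z": 0,"ax": 0,"ay": 0,"az": 0}])

```text
t: 9.72
ee_pos: [0.6321, 0.0821, 0.0116]
orientation: [-2.065, -2.367, -0.0]
contact_force: [-0.4, 0.1, -2.1]
grip_width: 0.0352
grasp_force: 59.4
```

Emit:
send_rows(deltas=[{"gripper": 30,"x": 4,"y": 0,"z": 0,"ax": 0,"ay": 0,"az": 0},{"gripper": 30,"x": 4,"y": 0,"z": 0,"ax": 0,"ay": 0,"az": 0},{"gripper": 30,"x": 0,"y": 0,"z": 0,"ax": 0,"ay": 0,"az": 0}])

```text
t: 9.97
ee_pos: [0.6312, 0.089, 0.0116]
orientation: [-2.067, -2.366, -0.0]
contact_force: [0.9, 0.3, -1.1]
grip_width: 0.0357
grasp_force: 59.4
```

Emit:
send_rows(deltas=[{"gripper": 30,"x": 4,"y": 0,"z": 0,"ax": 0,"ay": 0,"az": 0},{"gripper": 30,"x": 3,"y": 0,"z": 0,"ax": 0,"ay": 0,"az": 0},{"gripper": 30,"x": 0,"y": 0,"z": 0,"ax": 0,"ay": 0,"az": 0}])

```text
t: 10.22
ee_pos: [0.6303, 0.0959, 0.0115]
orientation: [-2.067, -2.366, -0.0]
contact_force: [0.7, 0.4, -2.5]
grip_width: 0.0354
grasp_force: 59.2
```

Emit:
send_rows(deltas=[{"gripper": 30,"x": 3,"y": 0,"z": 0,"ax": 0,"ay": 0,"az": 0},{"gripper": 30,"x": 2,"y": 0,"z": 0,"ax": 0,"ay": 0,"az": 0},{"gripper": 30,"x": 0,"y": 0,"z": 0,"ax": 0,"ay": 0,"az": 0}])

```text
t: 10.47
ee_pos: [0.6295, 0.1, 0.0113]
orientation: [2.067, 2.365, -0.002]
contact_force: [0.5, -2.9, -3.7]
grip_width: 0.0352
grasp_force: 59.3
```

Contact made. I'll continue in small steps.

Emit:
send_rows(deltas=[{"gripper": 30,"x": 3,"y": 0,"z": 0,"ax": 0,"ay": 0,"az": 0},{"gripper": 30,"x": 2,"y": 0,"z": 0,"ax": 0,"ay": 0,"az": 0},{"gripper": 30,"x": 0,"y": 0,"z": 0,"ax": 0,"ay": 0,"az": 0}])

```text
t: 10.72
ee_pos: [0.629, 0.1043, 0.0114]
orientation: [2.067, 2.364, -0.003]
contact_force: [0.6, -5.3, -3.6]
grip_width: 0.0356
grasp_force: 59.3
```

Emit:
send_rows(deltas=[{"gripper": 30,"x": 3,"y": 0,"z": 0,"ax": 0,"ay": 0,"az": 0},{"gripper": 30,"x": 0,"y": 0,"z": 0,"ax": 0,"ay": 0,"az": 0}])

```text
t: 10.88
ee_pos: [0.6287, 0.1068, 0.0114]
orientation: [2.067, 2.363, -0.004]
contact_force: [0.8, -5.8, -3.2]
grip_width: 0.0353
grasp_force: 59.3
```

Emit:
send_rows(deltas=[{"gripper": 30,"x": 3,"y": 0,"z": 0,"ax": 0,"ay": 0,"az": 0},{"gripper": 30,"x": 2,"y": 0,"z": 0,"ax": 0,"ay": 0,"az": 0},{"gripper": 30,"x": 0,"y": 0,"z": 0,"ax": 0,"ay": 0,"az": 0}])

```text
t: 11.13
ee_pos: [0.6282, 0.111, 0.0114]
orientation: [2.067, 2.362, -0.005]
contact_force: [1.6, -7.9, -4.0]
grip_width: 0.0356
grasp_force: 59.3
```

Emit:
send_rows(deltas=[{"gripper": 30,"x": 3,"y": 0,"z": 0,"ax": 0,"ay": 0,"az": 0},{"gripper": 30,"x": 0,"y": 0,"z": 0,"ax": 0,"ay": 0,"az": 0}])

```text
t: 11.3
ee_pos: [0.6279, 0.1136, 0.0114]
orientation: [2.067, 2.361, -0.006]
contact_force: [2.3, -8.9, -3.8]
grip_width: 0.0356
grasp_force: 59.3
```

Emit:
send_rows(deltas=[{"gripper": 70,"x": 0,"y": 0,"z": 0,"ax": 0,"ay": 0,"az": 0},{"gripper": 70,"x": 0,"y": 0,"z": 0,"ax": 0,"ay": 0,"az": 0},{"gripper": 70,"x": 0,"y": 0,"z": 0,"ax": 0,"ay": 0,"az": 0},{"gripper": 70,"x": 0,"y": 0,"z": -15,"ax": 0,"ay": 0,"az": 0},{"gripper": 70,"x": 0,"y": 0,"z": -25,"ax": 0,"ay": 0,"az": 0},{"gripper": 70,"x": 0,"y": 0,"z": -30,"ax": 0,"ay": 0,"az": 0},{"gripper": 70,"x": -30,"y": 0,"z": -30,"ax": 0,"ay": 0,"az": 0},{"gripper": 70,"x": -40,"y": 0,"z": -10,"ax": 0,"ay": 0,"az": 0},{"gripper": 70,"x": -40,"y": 0,"z": 0,"ax": 0,"ay": 0,"az": 0},{"gripper": 70,"x": -30,"y": 0,"z": 0,"ax": 0,"ay": 0,"az": 0}])

```text
t: 12.13
ee_pos: [0.6481, -0.0239, 0.1235]
orientation: [2.065, 2.363, 0.004]
contact_force: [0.2, 1.1, -0.2]
grip_width: 0.0699
grasp_force: 0.0
```

```bash
python3 - <<'E'
from h import *
w=snap('wrist','wrist4')['img'];b=snap('side','side4')['img']
M=np.zeros((600,800,3),np.uint8)
M[:300,:400]=cv2.resize(w,(400,300))
M[:300,400:]=cv2.resize(b[60:210,180:380],(400,300),interpolation=cv2.INTER_CUBIC)
M[300:,:400]=cv2.resize(w[0:210,140:420],(400,300),interpolation=cv2.INTER_CUBIC)
M[300:,400:]=cv2.resize(b,(400,300))
cv2.imwrite('pics/c4.png',M)
E
```

```text
(no output)
```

View pics/c4.png

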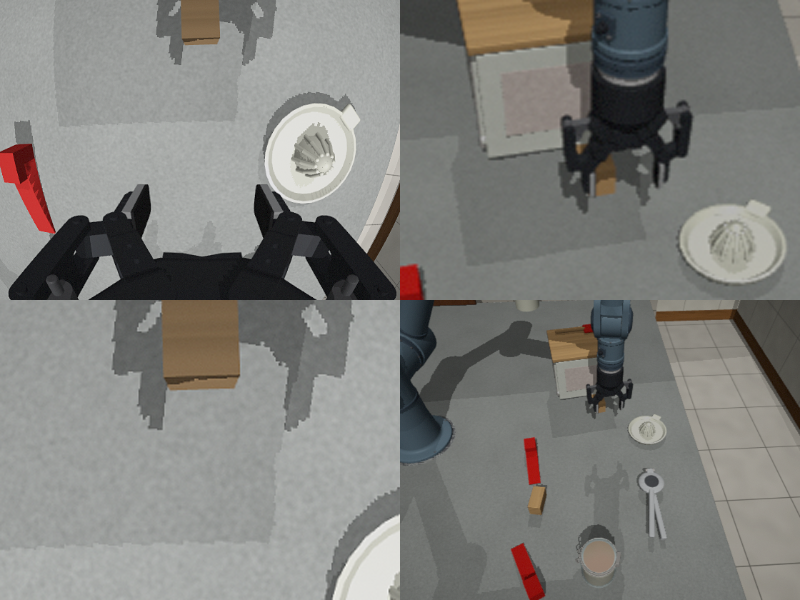

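The wedge stands free under the door and the fingers are clear of it. I'll move the arm aside for one clean look.

Emit:
send_rows(deltas=[{"gripper": 70,"x": -20,"y": 0,"z": -35,"ax": 0,"ay": 0,"az": 0},{"gripper": 70,"x": -20,"y": 0,"z": -35,"ax": 0,"ay": 0,"az": 0},{"gripper": 70,"x": -20,"y": -20,"z": -25,"ax": 0,"ay": 0,"az": 0},{"gripper": 70,"x": 0,"y": -38,"z": 0,"ax": 0,"ay": 0,"az": 0},{"gripper": 70,"x": 0,"y": -38,"z": 0,"ax": 0,"ay": 0,"az": 0},{"gripper": 70,"x": 0,"y": -38,"z": 0,"ax": 0,"ay": 0,"az": 0},{"gripper": 70,"x": 0,"y": -38,"z": 0,"ax": 0,"ay": 0,"az": 0},{"gripper": 70,"x": 0,"y": -30,"z": 0,"ax": 0,"ay": 0,"az": 0}])

```text
t: 12.9
ee_pos: [0.4515, -0.1072, 0.2161]
orientation: [-2.065, -2.366, -0.001]
contact_force: [-0.8, 0.1, -0.2]
grip_width: 0.0699
grasp_force: 0.0
```

```bash
python3 - <<'E'
from h import *
w=snap('wrist','wrist5')['img'];b=snap('side','side5')['img'];s=snap('scene','scene5')['img']
M=np.zeros((600,800,3),np.uint8)
M[:,:560]=cv2.resize(b[70:190,200:312],(560,600),interpolation=cv2.INTER_CUBIC)
M[:180,560:]=cv2.resize(w,(240,180)); M[200:380,560:]=cv2.resize(s,(240,180))
cv2.imwrite('pics/c5.png',M)
E
```

```text
(no output)
```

View pics/c5.png

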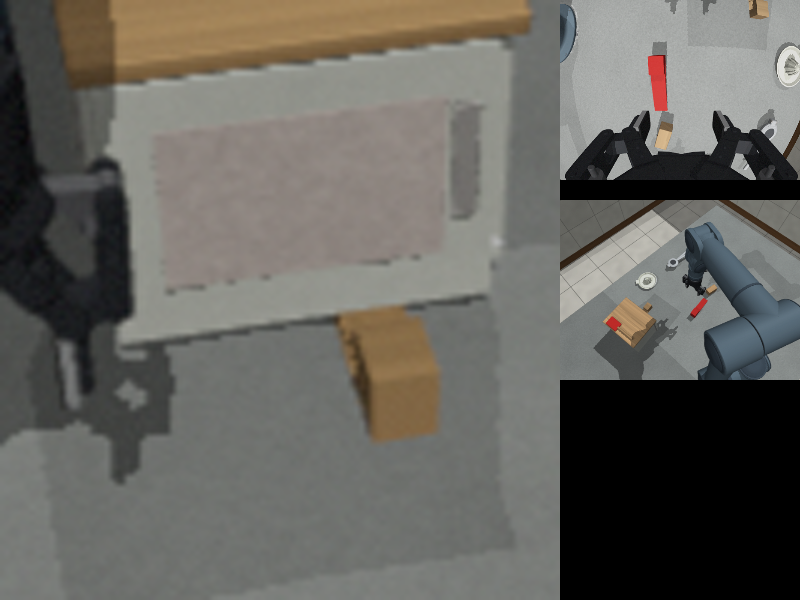

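The door is shut, with the wedge's heel standing just in front of it. I'll make a quick numeric check of door angle and squareness, then hand in.

```bash
python3 - <<'E'
from h import *
f=lambda x,y,z: atz('side5',200+x/5,70+y/5,z)
A,B=f(122,343,.017),f(487,295,.019);C,D=f(375,440,0),f(438,430,0);E,F=f(372,376,.044),f(438,370,.044);G,H=f(343,317,.044),f(402,306,.044)
an=lambda a,b:np.degrees(np.arctan2(*(b-a)[1::-1])).round(1)
print(A,B,an(A,B),'heel',C,D,E,F,G,H,an(C,D),an(E,F),an(G,H),an((E+F)/2,(G+H)/2))
E
```

```text
[0.4844 0.1502 0.017 ] [0.684  0.1754 0.019 ] 7.2 heel [ 0.6174  0.0861 -0.    ] [0.6513 0.0917 0.    ] [0.616  0.0885 0.044 ] [0.6503 0.091  0.044 ] [0.6032 0.1341 0.044 ] [0.6348 0.141  0.044 ] 9.4 4.2 12.3 106.5
```

```bash
python3 -c "
from rig import finish_job
print(finish_job())"
```

```text
the job is handed in; nothing more can be done
None
```

The job is handed in: I swung the door shut, then pushed the beech wedge under its lower edge until the push reached about 9 N, and let go. The last camera views show the door closed and the wedge roughly square to it; I did not touch the plain block or the other things.

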